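# Square up and lock the stack of slide cases

### The arm

A 7-joint arm with a two-finger parallel gripper is mounted at the origin on the work surface. World frame = base frame: x ahead of the robot, y to its left, z up, the work surface at z = 0. Lengths are in m, angles in rad, forces in N, time in s.
With the tool pointing down it reaches from about 0.4 to 0.875 m from the base axis. Payload 6.5 kg.
Tool frame: the origin (TCP) lies midway between the tips of the shut fingers; the grasp point (between the pads) lies 19 mm behind it; z points along the fingers, y is the line along which they close (so a half turn about z gives the same grasp; the last joint's range is limited). The gripper opens to 88 mm and grips with 3 to 60 N. Pads are 18 mm wide; open, the fingers measure 123 mm over their backs; the gripper's body (75 mm by 187 mm) begins 45 mm behind the grasp point.
Start: joints at [-1.226, 0.536, -0.004, 1.538, 0.003, 1.067, -0.071], TCP at [0.26, 0.596, 0.239] pointing down, gripper open.
Joint ranges: [-2.7, 2.7], [-0.37, 2.16], [-1.27, 1.26], [0.24, 2.4], [-1.31, 4.45], [0.19, 1.91], [-2.76, 2.76]. Speed limits (rad/s): [2.39, 2.39, 3.14, 3.14, 3.14, 3.14, 3.14].

### API

Orientations are given as a unit quaternion [w, x, y, z].
In Python, from rig import arm gives the robot as it stands.
- The arm moves only by the shell command python3 -m crank 'ROWS' [OPENING] [FORCE]. ROWS is JSON, a list of rows, each a list of 4 numbers: the shift along the tool's x, y, z in cm, then the turn about the tool's z in rad. A call has 1 to 10 rows; each row shifts and turns the commanded pose from where the row before left it, along the tool's axes as they then stand; what a row does not reach is not made up. A row lasts 1/10 s, in which the tool goes at most 50 mm and 8.59 degrees, less where a joint would pass 70% of its speed; a pose out of reach is approached as far as the arm can. A call is refused whole if a number of a shift passes 5 or a number of a turn 0.15, either way. A call with a gripper value outside its range is refused whole. OPENING is the opening, from -1 (shut) to 1 (fully open), set as the call begins (- or left out, the last holds). The fingers move at their own pace and stop on an object; FORCE is the grip in N (left out, the last holds). Time passes only in rows, so rows that do not move let the fingers close. It gives the time, the measured TCP pose, the force, the opening and the grip force at its end, in the units of the state.
- arm.get_state(): the state, without advancing time (a new reading comes with each control period).
- arm.capture(name): name is "side" or "top"; returns a dict with "pixels" (480x640x3 uint8, red, green, blue), "range_z" (480x640 float32, m along the optical axis (not along the pixel's ray), 0 where there is no reading), "fx", "fy", "cx", "cy" (pixels), "pose" (4x4, takes a point from camera to world coordinates). Camera axes: x right, y down, z forward; pixel columns grow to the right and rows downward; lengths in m; the calibration is good to about 2 mm. A picture is of the moment at which its call begins.
- arm.hand_in(): hands the job in; it is judged then, once.
The state is a dict: "time": time; "joint_positions": joint angles; "joint_velocities": joint speeds; "joint_torque": joint torques, N m; "eef_pos": TCP position; "ee_rot": TCP orientation; "wrist_force": force on the tool from outside, world axes, zero at the start; "wrist_torque": the same for the moment, N m; "finger_gap": finger opening in m; "gripper_force": force on a finger pad.
Only numpy, scipy, OpenCV 4.12 (cv2) and the standard library are available. Lean on these libraries where they do the work, as an engineer would, in place of code of your own. Each camera call takes 0.05 s, during which the arm holds its last target. There are 200 camera calls.

### The job

On the desk, the wide lidded slide case without a handle sits askew on top of the heavy bottom case: work it round until it drops over the lugs of the lid below and sits flat. Then put the larger of the two cases with a ridge handle, the one whose ridge runs lengthwise, on top so that it locks over the wide case's lugs too. Leave the bottom case where it stands and do not disturb the other things on the desk.

Things in the scene. Friction and masses are not known exactly. Their poses are not given: they have to be found in the camera images.
- bottom_case: bottom of the stack: grey lidded case 160 (x) x 110 (y) x 50 mm (to the lid's flat top), heavy (about 1.8 kg), standing loose on the desk; on its lid four lugs at (+-50, +-25) mm from its centre, each a black blunt cone 20 mm across at its foot, 12 mm across its top and 8 mm high. Origin: centre of underside; x along its length, z up
- wide_case: grey case 160 (x) x 110 (y) x 45 mm (to the lid's top), 0.45 kg, same lugs on its lid; four 24 mm square recesses, 10 deep, under it at (+-50, +-25) mm. Starts askew on the lug tops below (underside at 58 mm); a few N on its sides slide it. Square over all lugs within 5 mm, it drops 8 mm onto the lid (2 mm play, either way round). Too wide for most grippers. Origin: centre of underside, x along length
- handle_case: grey lidded case 150 (x) x 96 (y) x 40 mm, about 0.3 kg; no lugs but a black ridge handle along its length, 90 (x) x 14 (y) mm, 30 mm high above the lid, centred. Same recesses under it, which fit the wide case's lugs (2 mm play, either way round); seated, its underside lies on the wide case's lid. Origin: centre of underside; x along its length, z up
- flat_case: a look-alike that does not belong to the stack: grey lidded case only 120 x 90 x 40 mm, flat underside, its black ridge handle (14 x 60 x 30 mm) running across its length (along its y); bystander. Origin: centre of underside; x along its length
- jar: low round glass jar with black cap, 64 mm across, 65 high, loose; bystander. Origin: centre of underside
- dishes: stack of three covered petri dishes, 91 mm across, 43 high, loose; bystander. Origin: centre of underside
- flask: conical glass flask, 84 mm across the foot, 130 high, loose; bystander. Origin: centre of underside
- pot: terracotta pot with a plant, 110 mm across, pot 90 mm high, plant to 155 mm, loose; bystander. Origin: centre of underside
- rack: white vial rack, 70 (x) x 150 (y) mm, 65 high with its vials, loose; bystander. Origin: centre of underside
- meter: grey bench meter, 140 (x) x 190 (y) x 90 mm, heavy, does not move; an obstacle. Origin: centre of underside
- seed_tray: black tray of seedlings, 220 (x) x 320 (y) x 75 mm, does not move; an obstacle. Origin: centre of underside
- microscope: white and black microscope, foot 200 (x) x 180 (y) mm, about 400 mm high, its eyepieces pointing to its +y, does not move; an obstacle. Origin: centre of underside
Things that resemble listed ones, but are neither listed nor needed, are in the scene too. Leave any green look-alike of the bottom_case alone.

How it is judged:
On the way, in this order (a step that is already met when the one before it is completed fails the run):
1. the wide case has dropped over the bottom case's lugs and sits flat on its lid (x of wide_case in the frame of bottom_case between -0.005 and 0.005 m and y of wide_case in the frame of bottom_case between -0.005 and 0.005 m and z of wide_case in the frame of bottom_case between 0.047 and 0.053 m and angle between the x axis of wide_case and the x axis of bottom_case, either way round below 0.08 rad and angle between the z axis of wide_case and the z axis of bottom_case, either way round below 0.05 rad), for 0.2 s.
2. the handle case has dropped over the wide case's lugs and sits flat on its lid (x of handle_case in the frame of wide_case between -0.005 and 0.005 m and y of handle_case in the frame of wide_case between -0.005 and 0.005 m and z of handle_case in the frame of wide_case between 0.042 and 0.048 m and angle between the x axis of handle_case and the x axis of wide_case, either way round below 0.08 rad and angle between the z axis of handle_case and the z axis of wide_case, either way round below 0.05 rad), for 0.2 s.
At the end, for the whole second after the job is handed in: The wide case is locked on the bottom case and the handle case on the wide case: each centred within 5 mm, lengthwise axes within 0.08 rad (either way round), flat, with its underside within 3 mm of the lid below; the bottom case upright; all at rest (all of step 1 and all of step 2 and angle between bottom_case's own z axis and vertical below 0.05 rad and linear speed of each of bottom_case, wide_case, handle_case below 0.02 m/s); the robot touches nothing.
It fails at once if the bottom case is shifted by more than 30 mm (distance of bottom_case from where it was at the start of the episode above 0.03 m).
It fails at once if a bystander is moved by more than 30 mm or tipped over (distance of any of flat_case, jar, dishes, flask, pot, rack from where it was at the start of the episode above 0.03 m or angle between any of flat_case, jar, dishes, flask, pot, rack's own z axis and vertical above 0.35 rad).
It also fails if it takes over 72 s, if anything falls off the work surface, if the arm or the gripper's body presses on something with over 40 N, if the wrist force passes 120 N, or if a joint passes its speed limit or range.

## Working session

There is one attempt and no reset: what is moved stays moved. The work goes in short steps, Python scripts to look and compute and a shell command to move; the robot and the scene stay as the last step left them, time stands still between calls to the robot, and variables do not carry over. Pictures are saved under pics/ and viewed, at most 10 in all, crops included, and the job is handed in when it is done.

```bash
ls; mkdir -p pics
python3 - <<'E'
from rig import arm
import cv2,numpy as np
s=arm.get_state();print(s)
for n in("top","side"):
    c=arm.capture(n);cv2.imwrite(f"pics/{n}0.png",c["pixels"][:,:,::-1]);np.savez(f"{n}0.npz",**c)
    print(n,c["fx"],c["fy"],c["cx"],c["cy"],c["pose"].round(3).tolist())
E
```

```text
pics
{'time': 0.0, 'joint_positions': array([-1.22623205,  0.53714229, -0.00443897,  1.5388411 ,  0.00258737,
        1.06732777, -0.07119956]), 'joint_velocities': array([ 0.0014797 , -0.00048833, -0.0008531 , -0.00128974, -0.00028726,
       -0.00036003, -0.00087094]), 'joint_torque': array([-1.86140501e-04, -5.70976853e+01,  9.90853831e-01, -2.51607728e+01,
       -5.62229496e-02,  1.77088310e-02,  1.57013524e-04]), 'eef_pos': array([0.25932001, 0.59536594, 0.23786704]), 'ee_rot': array([-1.18088791e-04,  2.03908651e-01,  9.78989545e-01, -8.48200396e-04]), 'wrist_force': array([-0.25447315,  0.44993756,  0.06092151]), 'wrist_torque': array([ 0.02211168, -0.03976323,  0.05132738]), 'gripper_force': 0.0, 'finger_gap': 0.08806882369909512}
top 493.69570598934854 493.69570598934854 323.955006074641 237.52636879912419 [[0.001, -0.995, 0.097, 0.395], [-1.0, 0.0, 0.006, -0.029], [-0.006, -0.097, -0.995, 1.51], [0.0, 0.0, 0.0, 1.0]]
side 615.5775921829405 615.5775921829405 323.85661745933544 248.1408535569836 [[0.819, -0.419, 0.392, -0.134], [-0.574, -0.593, 0.565, -0.961], [-0.004, -0.688, -0.726, 1.293], [0.0, 0.0, 0.0, 1.0]]
```

View pics/top0.png

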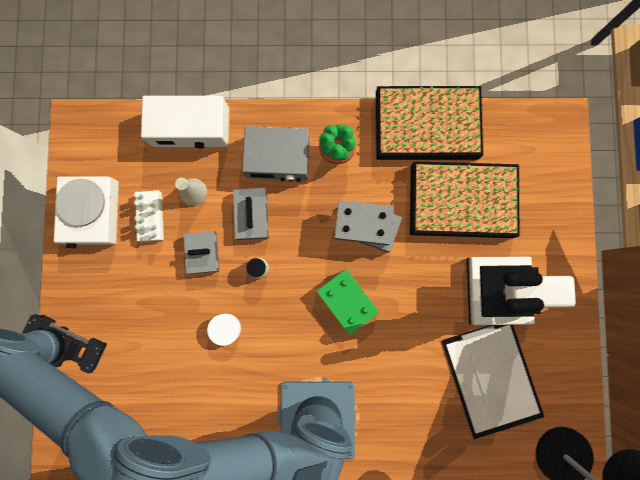

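View pics/side0.png

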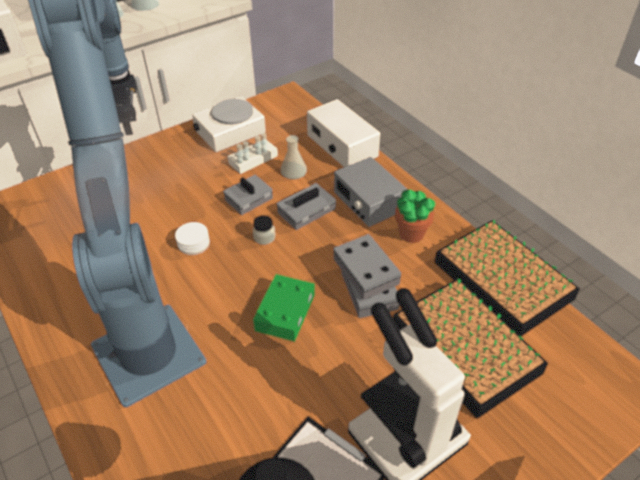

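The top view shows the askew stack at about (367,225), with its lugs visible. The handle case is at (250,214) with its ridge lengthwise, and the flat case is at (200,252). The green look-alike is at (347,300). Next I measure these with depth.

```bash
cat > h.py <<'E'
import numpy as np,cv2
def ld(n): return dict(np.load(n))
def cloud(c):
    v,u=np.mgrid[:480,:640];z=c["range_z"]
    p=np.stack([(u-c["cx"])/c["fx"]*z,(v-c["cy"])/c["fy"]*z,z],-1)
    P=p@c["pose"][:3,:3].T+c["pose"][:3,3]; P[z==0]=np.nan; return P
def ray(c,u,v,h):
    d=c["pose"][:3,:3]@np.array([(u-c["cx"])/c["fx"],(v-c["cy"])/c["fy"],1.]);o=c["pose"][:3,3]
    return (o+d*(h-o[2])/d[2])[:2]
def proj(c,P):
    q=(np.asarray(P)-c["pose"][:3,3])@c["pose"][:3,:3]; return q[:2]/q[2]*c["fx"]+[c["cx"],c["cy"]]
def blobs(c,box,h,thr=60,amin=4,amax=60,zr=None):
    u0,v0,u1,v1=box;g=c["pixels"].max(2)
    m=(g<thr).astype(np.uint8);k=np.zeros_like(m);k[v0:v1,u0:u1]=1;m*=k
    if zr: 
        z=cloud(c)[...,2]; m*=((z>zr[0])&(z<zr[1])).astype(np.uint8)
    n,_,st,ce=cv2.connectedComponentsWithStats(m)
    return [(st[i,4],ce[i].round(1),ray(c,*ce[i],h).round(4)) for i in range(1,n) if amin<=st[i,4]<=amax]
E
python3 - <<'E'
from h import *
for n,box in(("top0.npz",(325,190,410,255)),("side0.npz",(325,225,405,320))):
    c=ld(n);print(n)
    for b in blobs(c,box,.111,zr=(.09,.14)):print(b)
    P=cloud(c);u0,v0,u1,v1=box
    for lo,hi in((.095,.109),(.046,.056)):
        m=np.zeros((480,640),bool);m[v0:v1,u0:u1]=1
        m&=(P[...,2]>lo)&(P[...,2]<hi);q=P[m];print(lo,len(q),np.median(q[:,2]) if len(q) else 0, cv2.minAreaRect(q[:,:2].astype(np.float32)*1000) if len(q)>3 else 0)
    I=c["pixels"][v0:v1,u0:u1,::-1];cv2.imwrite(f"pics/c_{n[:-4]}.png",cv2.resize(I,None,fx=6,fy=6,interpolation=cv2.INTER_CUBIC))
# handle cases
c=ld("top0.npz");P=cloud(c)
for nm,(u0,v0,u1,v1) in dict(handle=(225,180,275,245),flat=(180,228,222,278)).items():
    for lo,hi in((.034,.046),(.058,.08)):
        m=np.zeros((480,640),bool);m[v0:v1,u0:u1]=1;m&=(P[...,2]>lo)&(P[...,2]<hi);q=P[m]
        print(nm,lo,len(q),cv2.minAreaRect(q[:,:2].astype(np.float32)*1000))
E
```

```text
top0.npz
(np.int32(30), array([347.5, 211.2]), array([ 0.6073, -0.0869]))
(np.int32(31), array([382.3, 215. ]), array([ 0.5962, -0.1863]))
(np.int32(29), array([345.7, 228.5]), array([ 0.5575, -0.0818]))
(np.int32(30), array([380.3, 232.5]), array([ 0.5459, -0.1803]))
0.095 2005 0.10250229135169087 ((578.4451904296875, -133.50103759765625), (160.29537963867188, 111.21183013916016), 83.48805236816406)
0.046 234 0.05013490374201246 ((574.8558959960938, -156.89028930664062), (159.01797485351562, 110.64862823486328), 70.63585662841797)
side0.npz
(np.int32(15), array([364.5, 243.9]), array([ 0.6029, -0.091 ]))
(np.int32(16), array([348.2, 250.3]), array([ 0.5534, -0.0849]))
(np.int32(18), array([384.5, 268.5]), array([ 0.5912, -0.1899]))
(np.int32(17), array([367.9, 275.4]), array([ 0.5421, -0.1839]))
0.095 1965 0.10276421011009895 ((574.1239013671875, -133.323486328125), (169.34274291992188, 114.88859558105469), 82.87894439697266)
0.046 466 0.04994900043372874 ((614.5858154296875, -135.489501953125), (342.76312255859375, 144.42739868164062), 49.91249084472656)
handle 0.034 1296 ((613.155029296875, 205.5699462890625), (150.99916076660156, 97.04159545898438), 3.0517587661743164)
handle 0.058 159 ((612.6513671875, 205.5578155517578), (88.89281463623047, 14.744863510131836), 3.6549413204193115)
flat 0.034 1038 ((495.58135986328125, 353.69427490234375), (120.2579574584961, 92.87950134277344), 5.538422584533691)
flat 0.058 105 ((495.5937194824219, 352.50860595703125), (14.82443904876709, 58.61201095581055), 5.462571620941162)
```

Run:
```python
from h import *
out=[]
def rect(cx,cy,a,L,W,h):
    R=np.array([[np.cos(a),-np.sin(a)],[np.sin(a),np.cos(a)]])
    return [np.r_[R@[sx*L/2,sy*W/2]+[cx,cy],h] for sx,sy in((1,1),(1,-1),(-1,-1),(-1,1))]
for n,box in(("top0.npz",(320,185,415,260)),("side0.npz",(325,225,420,320))):
    c=ld(n);u0,v0,u1,v1=box
    I=cv2.resize(c["pixels"][v0:v1,u0:u1,::-1],None,fx=5,fy=5,interpolation=cv2.INTER_CUBIC).copy()
    for r,col in((rect(.5749,-.1569,np.radians(70.6),.16,.11,.05),(0,0,255)),(rect(.577,-.1336,np.radians(83.5),.16,.11,.103),(0,255,0))):
        q=np.array([(proj(c,p)-[u0,v0]+.5)*5 for p in r]).astype(np.int32);cv2.polylines(I,[q],True,col,1)
    out.append(cv2.resize(I,(400,int(I.shape[0]*400/I.shape[1]))))
H=max(o.shape[0] for o in out);cv2.imwrite("pics/ov.png",np.hstack([np.pad(o,((0,H-o.shape[0]),(0,0),(0,0))) for o in out]))
```

```text
(no output)
```

View pics/ov.png

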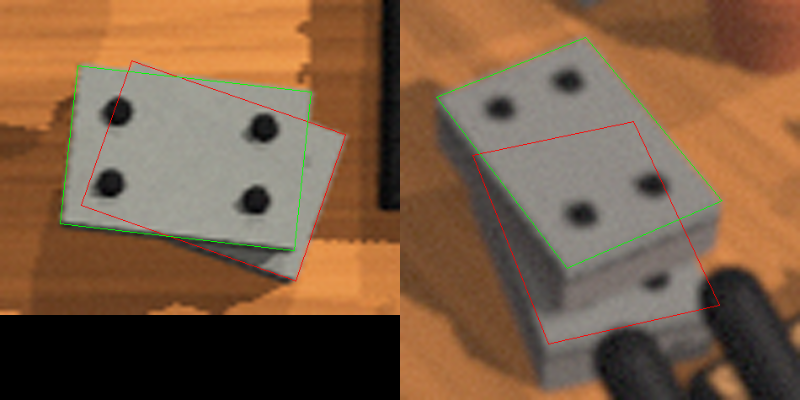

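Wide case: (.577,-.134) at 83.5°. Bottom case: (.575,-.157) at 70.6°. I'll straddle the wide case's -y lug pair with the fingers and steer it that way.

```bash
cat >> h.py <<'E'
def yaw():
    from rig import arm
    s=arm.get_state();w,x,y,z=s["ee_rot"]
    from scipy.spatial.transform import Rotation as R
    return s,R.from_quat([x,y,z,w]).as_matrix()
def plan(xyz,deg,N):
    """N equal rows to TCP xyz with tool-y heading deg (shortest turn)"""
    s,M=yaw();a=np.arctan2(M[1,1],M[0,1]);d=np.radians(deg)-a;d=(d+np.pi)%(2*np.pi)-np.pi
    D=np.array(xyz)-s["eef_pos"];print("at",s["eef_pos"].round(4),"yaw",np.degrees(a).round(1),"rem",D.round(4),"F",s["wrist_force"].round(1))
    for i in range(N):
        b=a+d*i/N;ty=np.array([np.cos(b),np.sin(b),0]);tx=np.cross(ty,[0,0,-1])
        q=D/N*100;print([round(float(v),2) for v in(q@tx,q@ty,-q[2],-d/N)])
E
python3 - <<'E'
from h import *
_,M=yaw();print(M.round(2).tolist())
plan((.571,-.183,.2),-6.5,20)
P=cloud(ld("top0.npz"));m=(P[...,2]>.12)&(P[...,1]<-.2)&(P[...,1]>-.7)&(P[...,0]<.9)&(P[...,0]>.15);q=P[m];print(q.min(0),q.max(0))
E
```

```text
[[-0.92, 0.4, -0.0], [0.4, 0.92, -0.0], [-0.0, -0.0, -1.0]]
at [0.2594 0.5955 0.238 ] yaw 66.5 rem [ 0.3116 -0.7785 -0.038 ] F [ 0.4  0.  -0. ]
[-2.98, -2.95, 0.19, 0.06]
[-3.16, -2.75, 0.19, 0.06]
[-3.33, -2.54, 0.19, 0.06]
[-3.49, -2.33, 0.19, 0.06]
[-3.63, -2.1, 0.19, 0.06]
[-3.76, -1.86, 0.19, 0.06]
[-3.87, -1.62, 0.19, 0.06]
[-3.96, -1.37, 0.19, 0.06]
[-4.04, -1.12, 0.19, 0.06]
[-4.1, -0.86, 0.19, 0.06]
[-4.15, -0.6, 0.19, 0.06]
[-4.18, -0.33, 0.19, 0.06]
[-4.19, -0.06, 0.19, 0.06]
[-4.19, 0.2, 0.19, 0.06]
[-4.17, 0.47, 0.19, 0.06]
[-4.13, 0.73, 0.19, 0.06]
[-4.07, 0.99, 0.19, 0.06]
[-4.0, 1.25, 0.19, 0.06]
[-3.91, 1.5, 0.19, 0.06]
[-3.81, 1.75, 0.19, 0.06]
[ 0.31181129 -0.61632819  0.12003423] [ 0.45253287 -0.42564901  0.40357719]
```

```bash
python3 -m crank '[[-3,-3,0,0.06],[-3.2,-2.8,0,0.06],[-3.3,-2.5,0,0.06],[-3.5,-2.3,0,0.06],[-3.6,-2.1,0,0.06],[-3.8,-1.9,0,0.06],[-3.9,-1.6,0,0.06],[-4,-1.4,0,0.06],[-4,-1.1,0,0.06],[-4.1,-0.9,0,0.06]]' 1 5
python3 - <<'E'
from h import *
plan((.571,-.183,.2),-6.5,10)
E
```

```text
time: 1.1
eef_pos: [0.4221, 0.2065, 0.2386]
ee_rot: [-0.0, 0.485, 0.874, -0.0]
wrist_force: [1.8, 0.7, -0.2]
finger_gap: 0.088
gripper_force: 0.0
at [0.4221 0.2065 0.2386] yaw 32.0 rem [ 0.1489 -0.3895 -0.0386] F [ 1.8  0.7 -0.2]
[-4.09, -0.8, 0.39, 0.07]
[-4.14, -0.52, 0.39, 0.07]
[-4.16, -0.24, 0.39, 0.07]
[-4.17, 0.04, 0.39, 0.07]
[-4.16, 0.32, 0.39, 0.07]
[-4.13, 0.59, 0.39, 0.07]
[-4.08, 0.87, 0.39, 0.07]
[-4.01, 1.14, 0.39, 0.07]
[-3.92, 1.41, 0.39, 0.07]
[-3.82, 1.67, 0.39, 0.07]
```

```bash
python3 -m crank '[[-4.1,-0.8,0.2,0.07],[-4.1,-0.5,0.2,0.07],[-4.2,-0.2,0.2,0.07],[-4.2,0,0.2,0.07],[-4.2,0.3,0.4,0.07],[-4.1,0.6,0.4,0.07],[-4.1,0.9,0.4,0.07],[-4,1.1,0.4,0.07],[-3.9,1.4,0.4,0.07],[-3.8,1.7,0.4,0.06]]'
python3 -m crank '[[0,0,0,0],[0,0,0,0]]'
python3 - <<'E'
from h import *
plan((.5705,-.183,.115),-6.5,3)
E
```

```text
time: 2.1
eef_pos: [0.5672, -0.1843, 0.2062]
ee_rot: [-0.0, 0.752, 0.659, -0.0]
wrist_force: [1.1, 0.3, -0.0]
finger_gap: 0.0879
gripper_force: 0.0
time: 2.3
eef_pos: [0.5665, -0.1837, 0.2061]
ee_rot: [-0.0, 0.752, 0.659, -0.001]
wrist_force: [0.5, 0.0, 0.8]
finger_gap: 0.0881
gripper_force: 0.0
at [ 0.5665 -0.1837  0.2061] yaw -7.5 rem [ 0.004   0.0007 -0.0911] F [0.5 0.  0.8]
[0.04, 0.13, 3.04, -0.01]
[0.04, 0.13, 3.04, -0.01]
[0.04, 0.13, 3.04, -0.01]
```

```bash
python3 -m crank '[[0.1,0.4,3,-0.02],[0,0,3,0],[0,0,2,0],[0,0,1,0],[0,0,0,0],[0,0,0,0]]'
python3 -m crank '[[0,0,0.5,0],[0,0,0.3,0],[0,0,0.2,0],[0,0,0,0]]'
```

```text
time: 2.9
eef_pos: [0.5717, -0.182, 0.1176]
ee_rot: [0.0, 0.745, 0.668, 0.0]
wrist_force: [-0.7, -0.6, 0.8]
finger_gap: 0.0883
gripper_force: 0.0
time: 3.3
eef_pos: [0.571, -0.1824, 0.1066]
ee_rot: [-0.0, 0.745, 0.667, -0.0]
wrist_force: [0.4, 0.2, -1.0]
finger_gap: 0.0882
gripper_force: 0.0
```

```bash
python3 -m crank '[[0,0,0.1,0],[0,0,0,0],[0,0,0,0],[0,0,0,0],[0,0,0,0]]' 0.5 4
python3 - <<'E'
from h import *
from rig import arm
c=arm.capture("side");np.savez("side1.npz",**c);cv2.imwrite("pics/s1.png",cv2.resize(c["pixels"][190:330,300:440,::-1],None,fx=4,fy=4,interpolation=cv2.INTER_CUBIC))
plan((.558,-.204,.1056),-19.4,5)
E
```

```text
time: 3.8
eef_pos: [0.5713, -0.1825, 0.1058]
ee_rot: [0.0, 0.745, 0.667, 0.0]
wrist_force: [-0.3, -0.1, 0.1]
finger_gap: 0.0663
gripper_force: 2.5
at [ 0.5713 -0.1825  0.1058] yaw -6.3 rem [-0.0133 -0.0215 -0.0002] F [ 1.2  0.3 -0.5]
[-0.46, -0.22, 0.0, 0.05]
[-0.47, -0.2, 0.0, 0.05]
[-0.47, -0.17, 0.0, 0.05]
[-0.48, -0.15, 0.0, 0.05]
[-0.49, -0.13, 0.0, 0.05]
```

View pics/s1.png

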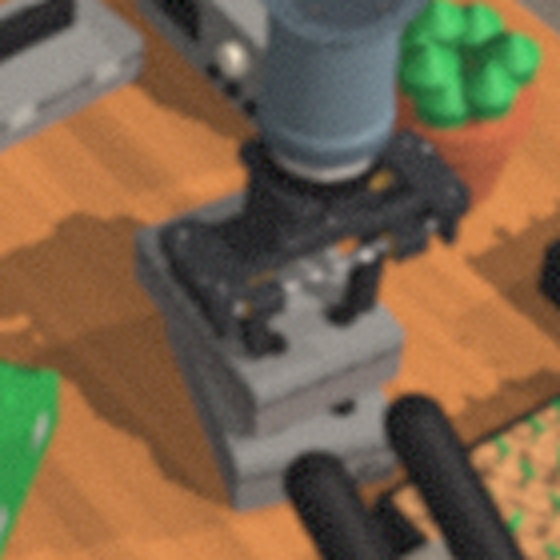

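The fingers straddle the -y lug pair, at about (265,345) and (345,310) in the crop. Now I move and turn it.

```bash
python3 -m crank '[[0,0,0,0],[0,0,0,0],[-0.3,-0.1,0,0.03],[-0.3,-0.1,0,0.03],[-0.3,-0.1,0,0.03],[-0.3,-0.1,0,0.03],[-0.3,-0.1,0,0.03],[-0.3,-0.1,0,0.03],[0,0,0,0]]' 0.3 6
python3 - <<'E'
from h import *
from rig import arm
c=arm.capture("top");np.savez("top1.npz",**c);P=cloud(c)
print("bl",blobs(c,(325,185,410,260),.111,zr=(.09,.125)))
c=arm.capture("side");np.savez("side1.npz",**c)
print("bl",blobs(c,(325,225,405,320),.111,zr=(.09,.125)))
plan((.558,-.204,.1056),-19.4,5)
E
```

```text
time: 4.75
eef_pos: [0.5615, -0.2002, 0.1058]
ee_rot: [0.0, 0.803, 0.597, -0.0]
wrist_force: [0.8, -0.5, -0.5]
finger_gap: 0.0579
gripper_force: 0.0
bl [(np.int32(31), array([357.4, 209.5]), array([ 0.612 , -0.1154])), (np.int32(33), array([352.3, 225.5]), array([ 0.5662, -0.1005]))]
bl [(np.int32(33), array([388. , 276.4]), array([ 0.5816, -0.2159])), (np.int32(28), array([366.9, 281.8]), array([ 0.527 , -0.1994]))]
at [ 0.5619 -0.1998  0.1059] yaw -16.6 rem [-0.0039 -0.0042 -0.0003] F [ 0.   0.6 -0. ]
[-0.1, -0.05, 0.01, 0.01]
[-0.1, -0.05, 0.01, 0.01]
[-0.1, -0.05, 0.01, 0.01]
[-0.1, -0.05, 0.01, 0.01]
[-0.1, -0.05, 0.01, 0.01]
```

Run:
```python
from h import *
P=cloud(ld("top1.npz"));
for x,y in((.589,-.108),(.575,-.135),(.6,-.13),(.575,-.1)):
    m=(abs(P[...,0]-x)<.008)&(abs(P[...,1]-y)<.008)&(P[...,2]>.03);print(x,y,np.median(P[m][:,2]))
```

```text
0.589 -0.108 0.09333836949371888
0.575 -0.135 0.09420624695872015
0.6 -0.13 0.09584365875555012
0.575 -0.1 0.09732444690889364
```

It has dropped: the lid is now at about .095. I'll rise and head for the handle case.

```bash
python3 -m crank '[[0,0,-2,0],[0,0,-3,0],[0,0,-4,0]]' 1 20
python3 - <<'E'
from h import *
plan((.6127,.2056,.17),-86.6,15)
E
```

```text
time: 5.15
eef_pos: [0.5609, -0.1989, 0.1955]
ee_rot: [-0.001, 0.802, 0.598, -0.001]
wrist_force: [0.8, 0.2, 0.5]
finger_gap: 0.0792
gripper_force: 0.0
at [ 0.5609 -0.1989  0.1955] yaw -16.6 rem [ 0.0518  0.4045 -0.0255] F [0.8 0.2 0.5]
[2.68, -0.44, 0.17, 0.08]
[2.64, -0.66, 0.17, 0.08]
[2.58, -0.87, 0.17, 0.08]
[2.5, -1.08, 0.17, 0.08]
[2.4, -1.28, 0.17, 0.08]
[2.29, -1.47, 0.17, 0.08]
[2.16, -1.65, 0.17, 0.08]
[2.02, -1.82, 0.17, 0.08]
[1.87, -1.98, 0.17, 0.08]
[1.7, -2.12, 0.17, 0.08]
[1.52, -2.25, 0.17, 0.08]
[1.33, -2.37, 0.17, 0.08]
[1.14, -2.47, 0.17, 0.08]
[0.93, -2.55, 0.17, 0.08]
[0.72, -2.62, 0.17, 0.08]
```

```bash
python3 -m crank '[[2.7,-0.4,0,0.08],[2.6,-0.7,0,0.08],[2.6,-0.9,0,0.08],[2.5,-1.1,0,0.08],[2.4,-1.3,0,0.08],[2.3,-1.5,0,0.08],[2.2,-1.6,0,0.08],[2,-1.8,0,0.08],[1.9,-2,0,0.08],[1.7,-2.1,0,0.08]]'
python3 - <<'E'
from h import *
from rig import arm
c=arm.capture("top");np.savez("top2.npz",**c);P=cloud(c)
def lid(box,lo,hi):
    u0,v0,u1,v1=box;m=np.zeros((480,640),bool);m[v0:v1,u0:u1]=1;m&=(P[...,2]>lo)&(P[...,2]<hi);q=P[m]
    return len(q),np.median(q[:,2]),cv2.minAreaRect(q[:,:2].astype(np.float32)*1000)
print(lid((325,190,410,255),.088,.0995));print("bl",blobs(c,(325,190,410,255),.103))
plan((.6127,.2056,.15),-86.6,5)
E
```

```text
time: 6.15
eef_pos: [0.5949, 0.0724, 0.1959]
ee_rot: [0.0, 0.972, 0.237, 0.0]
wrist_force: [-0.4, -0.3, 0.3]
finger_gap: 0.0878
gripper_force: 0.0
(1909, np.float64(0.09420019727981477), ((576.3163452148438, -155.22183227539062), (160.3448486328125, 111.12113189697266), 72.26397705078125))
bl [(np.int32(30), array([357.3, 209.5]), array([ 0.6134, -0.1157])), (np.int32(28), array([390.5, 219.8]), array([ 0.5835, -0.2107])), (np.int32(29), array([352.1, 225.6]), array([ 0.5668, -0.1005])), (np.int32(56), array([353.3, 238.4]), array([ 0.5298, -0.1036])), (np.int32(30), array([385.3, 236.5]), array([ 0.5353, -0.1953])), (np.int32(24), array([373.2, 245.3]), array([ 0.51  , -0.1603])), (np.int32(9), array([384. , 249.9]), array([ 0.4969, -0.1911])), (np.int32(4), array([387.5, 248.8]), array([ 0.5001, -0.2011]))]
at [0.5954 0.0788 0.1953] yaw -62.5 rem [ 0.0173  0.1268 -0.0453] F [-0.2  4.3  0. ]
[1.48, -2.09, 0.91, 0.08]
[1.3, -2.21, 0.91, 0.08]
[1.11, -2.31, 0.91, 0.08]
[0.91, -2.39, 0.91, 0.08]
[0.71, -2.46, 0.91, 0.08]
```

The wide case is seated flat at (.576,-.1555), 72.1°. Now to the handle.

```bash
python3 -m crank '[[1.5,-2.1,0.5,0.08],[1.3,-2.2,0.5,0.08],[1.1,-2.3,0.9,0.08],[0.9,-2.4,0.9,0.08],[0.7,-2.5,1,0.08],[0,0,0,0],[0,0,0,0]]'
python3 - <<'E'
from h import *
plan((.6127,.2056,.045),-86.6,5)
E
```

```text
time: 6.9
eef_pos: [0.6107, 0.1986, 0.1575]
ee_rot: [0.001, 0.999, 0.042, -0.0]
wrist_force: [-0.1, -1.0, 0.3]
finger_gap: 0.0882
gripper_force: 0.0
at [0.6107 0.1986 0.1575] yaw -85.2 rem [ 0.002   0.007  -0.1125] F [-0.1 -1.   0.3]
[0.05, -0.14, 2.25, 0.0]
[0.05, -0.14, 2.25, 0.0]
[0.05, -0.14, 2.25, 0.0]
[0.05, -0.14, 2.25, 0.0]
[0.05, -0.14, 2.25, 0.0]
```

```bash
python3 -m crank '[[0.2,-0.7,2,0.02],[0,0,3,0],[0,0,3,0],[0,0,2,0],[0,0,1.2,0],[0,0,0,0]]'
python3 -m crank '[[0,0,0,0],[0,0,0,0],[0,0,0,0],[0,0,0,0],[0,0,0,0],[0,0,0,0],[0,0,0,0]]' -1 40
```

```text
time: 7.5
eef_pos: [0.6118, 0.205, 0.0449]
ee_rot: [0.0, 1.0, 0.03, -0.001]
wrist_force: [-1.3, -0.1, -0.1]
finger_gap: 0.0882
gripper_force: 0.0
time: 8.2
eef_pos: [0.6122, 0.2061, 0.0458]
ee_rot: [-0.0, 1.0, 0.03, 0.0]
wrist_force: [1.1, -0.2, 1.1]
finger_gap: 0.0342
gripper_force: 0.0
```

```bash
python3 -m crank '[[0,0,0,0],[0,0,0,0],[0,0,0,0],[0,0,0,0],[0,0,0,0]]'
python3 -m crank '[[0,0,-1,0],[0,0,-2,0],[0,0,-3,0],[0,0,-4,0],[0,0,-4,0],[0,0,-2,0],[0,0,0,0]]'
python3 - <<'E'
from h import *
plan((.5757,-.1555,.19),-17.9,16)
E
```

```text
time: 8.7
eef_pos: [0.6122, 0.2059, 0.0457]
ee_rot: [0.0, 1.0, 0.03, -0.0]
wrist_force: [0.0, -1.2, 0.1]
finger_gap: 0.0138
gripper_force: 40.0
time: 9.4
eef_pos: [0.6144, 0.2061, 0.2105]
ee_rot: [-0.001, 1.0, 0.03, 0.003]
wrist_force: [0.0, -0.1, -3.3]
finger_gap: 0.0134
gripper_force: 40.0
at [0.6144 0.2061 0.2105] yaw -86.5 rem [-0.0387 -0.3616 -0.0205] F [ 0.  -0.1 -3.3]
[-0.38, 2.24, 0.13, -0.07]
[-0.54, 2.21, 0.13, -0.07]
[-0.71, 2.16, 0.13, -0.07]
[-0.87, 2.1, 0.13, -0.07]
[-1.02, 2.03, 0.13, -0.07]
[-1.17, 1.95, 0.13, -0.07]
[-1.31, 1.85, 0.13, -0.07]
[-1.45, 1.75, 0.13, -0.07]
[-1.58, 1.64, 0.13, -0.07]
[-1.69, 1.52, 0.13, -0.07]
[-1.8, 1.38, 0.13, -0.07]
[-1.9, 1.25, 0.13, -0.07]
[-1.99, 1.1, 0.13, -0.07]
[-2.07, 0.95, 0.13, -0.07]
[-2.13, 0.79, 0.13, -0.07]
[-2.18, 0.63, 0.13, -0.07]
```

```bash
python3 -m crank '[[-0.4,2.2,0,-0.07],[-0.5,2.2,0,-0.07],[-0.7,2.2,0,-0.07],[-0.9,2.1,0,-0.07],[-1,2,0,-0.07],[-1.2,2,0,-0.07],[-1.3,1.9,0,-0.08],[-1.5,1.8,0,-0.08],[-1.6,1.6,0,-0.08],[-1.7,1.5,0,-0.08]]'
python3 - <<'E'
from h import *
plan((.5757,-.1555,.17),-17.9,6)
E
```

```text
time: 10.4
eef_pos: [0.583, -0.0212, 0.2049]
ee_rot: [-0.0, 0.92, 0.391, -0.001]
wrist_force: [0.9, -0.6, -2.8]
finger_gap: 0.0137
gripper_force: 40.0
at [ 0.583  -0.0212  0.2049] yaw -43.9 rem [-0.0073 -0.1343 -0.0349] F [ 0.9 -0.6 -2.8]
[-1.7, 1.46, 0.58, -0.08]
[-1.8, 1.33, 0.58, -0.08]
[-1.9, 1.19, 0.58, -0.08]
[-1.98, 1.05, 0.58, -0.08]
[-2.06, 0.89, 0.58, -0.08]
[-2.12, 0.73, 0.58, -0.08]
```

```bash
python3 -m crank '[[-1.7,1.5,0.3,-0.07],[-1.8,1.3,0.3,-0.07],[-1.9,1.2,0.6,-0.07],[-2,1,0.6,-0.07],[-2,0.9,0.6,-0.07],[-1.9,0.6,0.6,-0.07],[0,0,0,0],[0,0,0,0],[0,0,0,0]]'
python3 - <<'E'
from h import *
from rig import arm
for n in("side","top"):
    c=arm.capture(n);np.savez(n+"3.npz",**c)
P=cloud(c)
u0,v0,u1,v1=(315,170,425,270);h=.165
m=np.zeros((480,640),bool);m[v0:v1,u0:u1]=1;m&=(P[...,2]>.145)&(P[...,2]<.18)&(c["pixels"].min(2)>75);q=P[m]
print(len(q),np.median(q[:,2]),cv2.minAreaRect(q[:,:2].astype(np.float32)*1000))
I=c["pixels"][170:270,310:430,::-1];S=dict(np.load("side3.npz"))["pixels"][190:330,310:450,::-1]
cv2.imwrite("pics/c3.png",np.hstack([cv2.resize(I,(480,400),interpolation=2),cv2.resize(S,(320,400),interpolation=2)]))
plan((.5757,-.1555,.165),-17.9,1)
E
```

```text
time: 11.3
eef_pos: [0.5743, -0.15, 0.1755]
ee_rot: [-0.001, 0.819, 0.573, 0.0]
wrist_force: [-0.4, 0.2, -2.2]
finger_gap: 0.0138
gripper_force: 40.0
301 0.16958426627781242 ((576.0288696289062, -149.33201599121094), (150.0681915283203, 96.31411743164062), 70.18146514892578)
at [ 0.5745 -0.1501  0.1758] yaw -20.0 rem [ 0.0012 -0.0054 -0.0108] F [-0.4  1.1 -2.5]
[-0.46, 0.3, 1.08, -0.04]
```

View pics/c3.png

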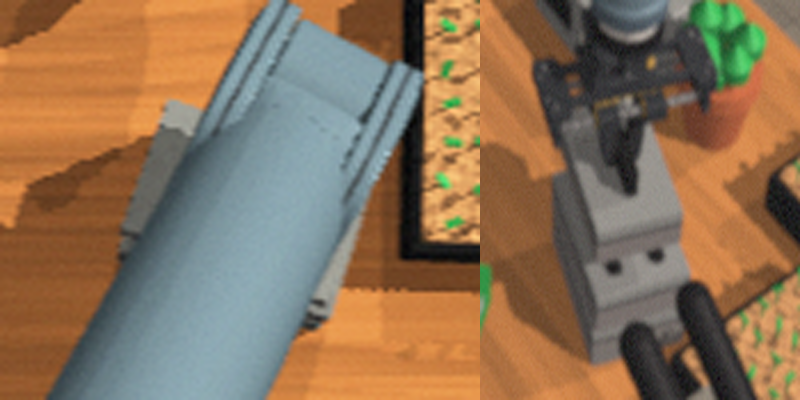

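The handle case is held level over the stack; in the top crop its ends show at (160,170) and (330,270). It needs -6 mm in y and +2°.

```bash
python3 -m crank '[[-0.3,0.1,0,-0.018],[-0.3,0.1,0.2,-0.018],[0,0,0.8,0],[0,0,0.8,0],[0,0,0,0],[0,0,0,0]]'
python3 - <<'E'
from h import *
from rig import arm
c=arm.capture("top");P=cloud(c)
u0,v0,u1,v1=(315,170,425,270)
m=np.zeros((480,640),bool);m[v0:v1,u0:u1]=1;m&=(P[...,2]>.135)&(P[...,2]<.16)&(c["pixels"].min(2)>75);q=P[m]
print(len(q),np.median(q[:,2]),cv2.minAreaRect(q[:,:2].astype(np.float32)*1000))
plan((.5757,-.1555,.141),-17.9,1)
E
```

```text
time: 12.0
eef_pos: [0.5737, -0.1578, 0.1572]
ee_rot: [-0.0, 0.809, 0.588, -0.0]
wrist_force: [0.5, 0.1, -2.8]
finger_gap: 0.0136
gripper_force: 40.0
317 0.15123355343931477 ((574.8654174804688, -156.7845458984375), (150.39401245117188, 96.78844451904297), 71.72317504882812)
at [ 0.574  -0.1579  0.1576] yaw -18.0 rem [ 0.0017  0.0024 -0.0166] F [-0.5 -0.6 -1.8]
[0.28, 0.09, 1.66, -0.0]
```

```bash
python3 -m crank '[[0.1,0,0.5,0],[0,0,0.3,0],[0,0,0.3,0],[0,0,0,0]]'
python3 -m crank '[[0,0,0.3,0],[0,0,0.2,0],[0,0,0,0],[0,0,0,0]]'
```

```text
time: 12.45
eef_pos: [0.574, -0.1569, 0.1462]
ee_rot: [-0.0, 0.809, 0.588, -0.0]
wrist_force: [-0.4, -1.0, -2.3]
finger_gap: 0.0137
gripper_force: 40.0
time: 12.85
eef_pos: [0.5743, -0.157, 0.1417]
ee_rot: [0.0, 0.809, 0.588, -0.0]
wrist_force: [0.1, 1.4, -3.0]
finger_gap: 0.0136
gripper_force: 40.0
```

It is in over the lugs without resistance. Release, rise and check.

```bash
python3 -m crank '[[0,0,0.1,0],[0,0,0,0],[0,0,0,0],[0,0,0,0],[0,0,0,0],[0,0,0,0]]' 0
python3 -m crank '[[0,0,-1,0],[0,0,-3,0],[0,0,-4,0],[0,0,-4,0],[3,0,-1,0],[4,0,0,0],[4,0,0,0],[4,0,0,0],[4,0,0,0],[4,0,0,0]]'
python3 -m crank '[[4,0,0,0],[4,0,0,0],[0,0,0,0],[0,0,0,0]]'
python3 - <<'E'
from h import *
from rig import arm
c=arm.capture("top");P=cloud(c)
u0,v0,u1,v1=(315,185,415,262)
for lo,hi in((.128,.145),(.158,.175)):
    m=np.zeros((480,640),bool);m[v0:v1,u0:u1]=1;m&=(P[...,2]>lo)&(P[...,2]<hi);q=P[m]
    A=np.c_[q[:,:2],np.ones(len(q))];print(len(q),np.median(q[:,2]),cv2.minAreaRect(q[:,:2].astype(np.float32)*1000),"tilt",np.linalg.lstsq(A,q[:,2],rcond=None)[0][:2].round(3))
s=arm.capture("side")
cv2.imwrite("pics/c4.png",np.hstack([cv2.resize(c["pixels"][:,:,::-1],(400,300)),cv2.resize(s["pixels"][190:330,310:450,::-1],(300,300),interpolation=2)]))
E
```

```text
time: 13.45
eef_pos: [0.5743, -0.157, 0.1408]
ee_rot: [0.0, 0.809, 0.588, 0.0]
wrist_force: [-0.1, -0.4, 0.3]
finger_gap: 0.0442
gripper_force: 0.0
time: 14.45
eef_pos: [0.6457, 0.0633, 0.2717]
ee_rot: [0.0, 0.809, 0.588, 0.0]
wrist_force: [0.5, -0.1, -0.1]
finger_gap: 0.0443
gripper_force: 0.0
time: 14.85
eef_pos: [0.67, 0.1386, 0.271]
ee_rot: [0.0, 0.808, 0.589, -0.0]
wrist_force: [-1.0, -1.0, 0.0]
finger_gap: 0.0441
gripper_force: 0.0
1605 0.13439279164267814 ((575.9224243164062, -156.20294189453125), (150.20497131347656, 97.62367248535156), 71.91861724853516) tilt [-0.002  0.002]
170 0.16431320771603297 ((575.6286010742188, -156.02792358398438), (88.80499267578125, 14.757990837097168), 72.23535919189453) tilt [0.01  0.018]
```

View pics/c4.png

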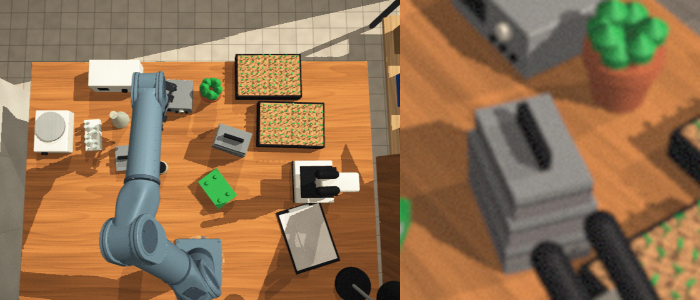

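The stack is squared up at (232,138) in the left half, with the handle case's lid flat at z .1344 (.135 expected) and everything else in place.

```bash
python3 -c "
from rig import arm
print(arm.hand_in())"
```

```text
the job is handed in; nothing more can be done
None
```

The job is handed in at about 15 s of 72 s: in the last camera check the wide case sat locked on the bottom case and the handle case on the wide case, both flat, the other things looked undisturbed and the arm was clear; no verdict was returned.

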